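# Load a spray can into the spring-fed can rack

## Robot

A 6-joint arm with a two-finger parallel gripper is mounted at the origin on the work surface. World frame = base frame: x ahead of the robot, y to its left, z up, the work surface at z = 0. Lengths are in mm, angles in rad, forces in N, time in s.
With the tool pointing down it reaches from about 350 to 975 mm from the base axis. Payload 7.1 kg.
Tool frame: the origin (TCP) lies at the very end of the fingers, on their centre line; the grasp point (between the pads) lies tcp_to_grasp behind it (tcp_to_grasp is the distance from the TCP to the grasp point, in mm); z points along the fingers, x is the direction in which the jaws open and shut, and the axes are right-handed (so a half turn about z gives the same grasp; the last joint's range is limited). The gripper opens to 88 mm and grips with 3 to 60 N. Pads are 20 mm wide; open, the fingers measure 115 mm over their backs; the gripper's body (75 mm by 178 mm) begins 61 mm behind the grasp point.
Start: joints at [-1.332, 0.423, 1.63, -0, 1.089, -0.019], TCP at [159.365, -604.324, 222.675] pointing down, gripper open.
Joint ranges: [-3, 3], [-0.9, 2.11], [0.09, 2.58], [-1.31, 4.45], [0.11, 2.69], [-2.54, 2.54]. Speed limits (rad/s): [2.39, 2.39, 3.01, 3.14, 3.14, 3.14].

## Interface

Orientations are given as a rotation vector (axis times angle).
In Python, from workcell import get_obs, get_image, close_job, recognise, mark_of, tcp_to_grasp gives the robot as it stands. The module is installed in compiled form; this text tells all that it offers.
- The arm moves only by the tool move_arm, never from a script. Its argument "motion" is a list of rows, each a list of 7 numbers: the shift along the world's x, y, z in mm, then the turn, a rotation vector about the world's x, y, z in rad, then the finger opening in mm, from 0 to 87.8. A call has 1 to 5 rows; each row is the pose to reach, as a shift and turn from the pose commanded when the call began; what a row does not reach only later rows make up. A row lasts 1/12 s, in which the tool goes at most 41.7 mm and 7.16 degrees, less where a joint would pass 70% of its speed; a pose out of reach is approached as far as the arm can. A call with a gripper value outside its range is refused whole. The fingers move at their own pace and stop on an object; the grip force is fixed at half the most. Time passes only in rows, so rows that repeat a pose let the fingers close. It gives the time, the measured TCP pose, the force and the opening at its end, in the units of the state.
- get_obs(): the state, without advancing time (a new reading comes with each control period).
- get_image(name): name is "side" or "top"; returns a dict with "color" (420x560x3 uint8, red, green, blue), "mtx" (3x3 intrinsics, pixels), "camera_from_world" (4x4, takes a point from world to camera coordinates). Camera axes: x right, y up, looking along -z (the intrinsics and any distortion apply to the point x, -y, -z); pixel columns grow to the right and rows downward; lengths in mm; the calibration is good to about 2 mm. A picture is of the moment at which its call begins. There is no depth.
- close_job(): hands the job in, once; it reports no verdict.
Trained networks look in a picture, given as the dict that the camera call returned (one of the last four; its "shot" number tells which), for a name from the list of things; names that differ only in an ending like _2 or _b are one class to them, and where a whole thing is asked for, a point or a joint stands for the part that bears it (a point fixed in the world has none). Each returns a list of dicts, best first, with "p" (0 to 1); they miss things now and then, are a little off and sometimes report something else, mostly with a low value. They report only what shows in the picture. A call takes as long as a camera call.
- recognise(picture, label): "bbox" ([centre column, centre row, width, height] in pixels, round what is visible of it).
- mark_of(picture, label): "location" ([row, column] in pixels: a listed point, or the origin of a listed thing).
The state is a dict: "t": time; "qpos": joint angles; "qvel": joint speeds; "joint_torque": joint torques, N m; "ee_pos": TCP position; "orientation": TCP orientation; "ft_force": force on the tool from outside, world axes, zero at the start; "moment": the same for the moment, N m; "width": finger opening in mm.
Only numpy, scipy, OpenCV 4.12 (cv2) and the standard library are available. Lean on these libraries where they do the work, as an engineer would, in place of code of your own. Each camera call takes 0.05 s, during which the arm holds its last target. There are 200 camera calls.

## Task

Load the spare spray can into the spring-fed can rack on the bench: press the row of cans back against its spring, set the spare down into the gap behind the front stop, and let the spring close the row on it so that all three cans stand upright, one behind the other, with the spare at the front. Set it down gently without dropping or forcing it, and leave the other things on the bench alone.

Things in the scene. Friction and masses are not known exactly. Their poses are not given: they have to be found in the camera images.
- rack: Can rack: grey metal channel fixed to the bench, one lane 260 mm long, 60 wide inside (81 over its flared rims, 120 over its feet). Lane floor 6 mm above the bench, front stop top 26, side rims 31. Origin: lane centre at bench level; x runs along the lane from the front stop (end nearer the robot, at -x) to the rear, y across, z up. Front stop: 5 mm plate, inner face at x = -125 mm.
- seat (a point): Where the row's front can stands: centre of its base, on the lane floor, 26 mm behind the front stop's inner face (x = -99 mm in the rack's axes, mid-lane, 6 mm above the bench); axes as the rack's. can_a stands here at the start; the spare must at the end.
- pusher (a joint): Black upright paddle (50 mm wide, top 101 mm above the bench) behind the cans; a coiled spring drives it to the front, so the row stands tight on the front stop. Value in m: 0 with two cans in, growing as it is pressed back along +x, 0.052 with three, limit 0.085. Spring about 7 N at 0, 8 N at 0.06; let go, it runs forward at once.
- spare_mid (a point): The spare: the only spray can standing outside the rack. Plain aerosol can, body 52 mm in diameter and 100 tall, then a slightly narrower black cap 45 in diameter, 132 tall in all, 0.11 to 0.19 kg. This point: its centre, on its axis, 66 mm above its base; z along the axis.
- can_a_mid (a point): The front can of the row in the rack, the same kind of can, loose, standing on the lane floor against the front stop. This point: its centre, 66 mm above its base.
- can_b_mid (a point): The second can of the row, same kind, standing behind can_a and against the pusher paddle. This point: its centre, 66 mm above its base.
- oil_mid (a point): Bystander: white plastic oil bottle, slim, 48 mm in diameter, 165 mm tall, standing. This point: its centre, half-way up. Leave it alone.
- grease_mid (a point): Bystander: squat tin of grease, 74 mm in diameter, 58 mm tall, standing. This point: its centre, half-way up. Leave it alone.
- wrench_grip (a point): Bystander: steel wrench 190 mm long lying flat on the bench. This point is on its handle, x along the wrench. Leave it alone.

How it is judged:
By the outcome, as a careful person would: the job done as asked, in the order asked, and still so for the second after the job is handed in, with the robot touching nothing.
It also fails if it takes over 45 s, if anything falls off the work surface, if the arm or the gripper's body presses on something with over 40 N, if the wrist force passes 120 N, or if a joint passes its speed limit or range.

## Working session

There is one attempt and no reset: what is moved stays moved. The work goes in short steps, Python scripts to look and compute and a tool call to move; the robot and the scene stay as the last step left them, time stands still between calls to the robot, and variables do not carry over. Pictures are saved under pics/ and viewed, about 8 in all and at most 12, crops included, and the job is handed in when it is done.

Besides the shell and the picture viewer there is one more tool, called as name(argument=value, ...), one argument or row to a line, values as JSON. move_arm: Moves the arm, as the interface text tells. Its arguments: {"type":"object","properties":{"motion":{"type":"array"}},"required":["motion"]}

```bash
mkdir -p pics; cat > h.py <<'E'
import numpy as np, cv2
from workcell import *
def P(im):
    return im["mtx"], im["camera_from_world"]
def proj(im,p):
    M,T=P(im); c=T[:3,:3]@np.array(p,float)+T[:3,3]; q=M@np.array([c[0],-c[1],-c[2]]); return q[:2]/q[2]
def ray(im,uv):
    M,T=P(im); d=np.linalg.inv(M)@np.array([uv[0],uv[1],1]); d=np.array([d[0],-d[1],-d[2]])
    R=T[:3,:3]; return -R.T@T[:3,3], R.T@d
def atz(im,uv,z):
    o,d=ray(im,uv); return o+d*(z-o[2])/d[2]
def save(im,n,box=None,s=1):
    c=im["color"][:,:,::-1]
    if box: c=c[box[1]:box[3],box[0]:box[2]]
    cv2.imwrite("pics/"+n+".png",cv2.resize(c,None,fx=s,fy=s,interpolation=cv2.INTER_CUBIC))
E
python3 - <<'E'
from h import *
np.set_printoptions(precision=1,suppress=True)
ims={n:get_image(n) for n in("top","side")}
for n in ims: save(ims[n],n+"0",s=1)
print({k:np.round(v,3) for k,v in get_obs().items()}, tcp_to_grasp)
c=np.hstack([ims[n]["color"][:,:,::-1] for n in ims]); 
Z={"rack":0,"seat":6,"spare_mid":66,"can_a_mid":72,"oil_mid":82,"grease_mid":29,"wrench_grip":4,"pusher":50}
for n,im in ims.items():
    print(n,ray(im,(280,210))[0], im["mtx"].ravel())
    for l,z in Z.items():
        try:
            for m in mark_of(im,l)[:4]:
                r,cc=m["location"]; print(l,round(m["p"],2),np.array([cc,r]),atz(im,(cc,r),z)[:2])
        except Exception as e: print(l,e)
E
```

```text
{'t': np.float64(0.1), 'qpos': array([-1.3,  0.4,  1.6,  0. ,  1.1, -0. ]), 'qvel': array([ 0., -0., -0., -0.,  0.,  0.]), 'joint_torque': array([ -0. , -54.6, -27.4,   0.1,   0. ,  -0. ]), 'ee_pos': array([ 159.3, -603.8,  222. ]), 'orientation': array([-2.5,  1.9,  0. ]), 'ft_force': array([-0.4, -0.3, -0.1]), 'moment': array([-0., -0.,  0.]), 'width': np.float64(87.438)} 18.700000000000003
top [ 437.7   -0.6 1097. ] [508.7   0.  276.4   0.  508.7 209.6   0.    0.    1. ]
rack 0.78 [312.5 203.8] [598.3 -69.3]
seat 0.84 [318.1 248.2] [501.1 -78.6]
spare_mid 0.97 [145.6 252.8] [493.8 275.4]
can_a_mid 0.95 [322.1 242.6] [508.4 -82.2]
oil_mid 0.81 [420.2 185.9] [ 619.2 -282.5]
grease_mid 0.83 [422.9 264.9] [ 461.7 -294. ]
grease_mid 0.49 [322.5 240.5] [515.8 -86.6]
pusher it knows: can_a_mid, can_b_mid, grease_mid, oil_mid, rack, seat, spare_mid, wrench_grip
side [ 250.7 -576.3  797.4] [424.6   0.  284.2   0.  424.6 212.2   0.    0.    1. ]
rack 0.75 [312.3 258.8] [610.7 -68.9]
seat 0.86 [275.6 281.3] [502.8 -84. ]
spare_mid 0.65 [203.9 174.7] [487.3 270.1]
can_a_mid 0.95 [275.2 262. ] [505.5 -81.3]
can_a_mid 0.33 [202.7 171. ] [488.5 278.7]
oil_mid 0.85 [372.6 305.4] [ 612.1 -275.8]
grease_mid 0.57 [309.8 363.7] [ 459.4 -292.8]
wrench_grip 0.75 [275.5 150.9] [736.8 331.8]
pusher it knows: can_a_mid, can_b_mid, grease_mid, oil_mid, rack, seat, spare_mid, wrench_grip
```

View pics/top0.png

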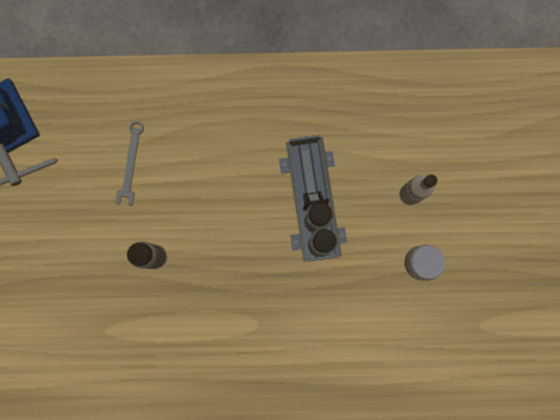

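View pics/side0.png

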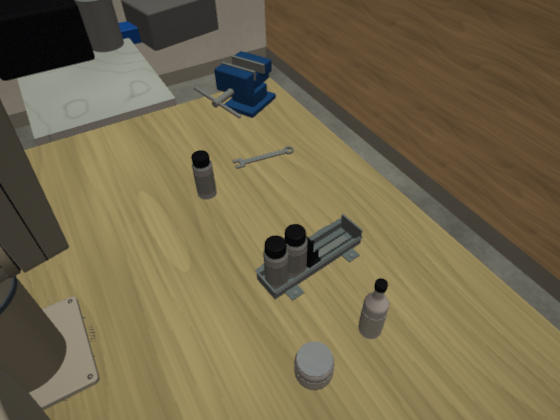

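The top view shows the rack with its rear at (305,138) and front at (322,260), can caps at (320,215) and (324,240), and the spare's cap at (139,254). The side view agrees: spare near (204,175), row near (275–295,260), oil at (373,310), grease at (315,365). Next I refine the rack pose with an overlay.

```bash
cat >> h.py <<'E'
from scipy.optimize import least_squares
from scipy.spatial.transform import Rotation as Rn
def W(p,q): # rack pose p=(x,y,yaw deg), rack point q
    a=np.radians(p[2]); return np.array([p[0]+np.cos(a)*q[0]-np.sin(a)*q[1],p[1]+np.sin(a)*q[0]+np.cos(a)*q[1],q[2]])
def tri(obs):
    f=lambda X:np.concatenate([proj(i,X)-u for i,u in obs]); r=least_squares(f,[500,0,60]); return r.x, np.abs(r.fun).max()
E
python3 - <<'E'
from h import *
np.set_printoptions(precision=1,suppress=True)
A={n:[get_image(n) for _ in range(2)] for n in("top","side")}
def mk(l): 
    o=[]
    for n in A:
        for im in A[n]:
            m=[x for x in mark_of(im,l) if x["p"]>.5]
            for x in m[:2 if 'can' in l else 1]: o.append((im,np.array(x["location"][::-1]),n))
    return o
for l in["rack","seat","spare_mid","can_a_mid"]:
    o=mk(l); print(l,[(n,u) for _,u,n in o])
    if l!="can_a_mid" and len(o)>1: print(tri([(i,u) for i,u,_ in o]))
p=(598,-70,7.0)
for n,box in(("top",(265,120,365,275)),("side",(235,205,375,305))):
    im=A[n][0]; s=5 if n=="side" else 3.8
    c=im["color"][box[1]:box[3],box[0]:box[2],::-1]; c=cv2.resize(c,None,fx=s,fy=s,interpolation=cv2.INTER_CUBIC)
    def d(q,col):
        u=(proj(im,W(p,q))+.5-np.array(box[:2]))*s; return tuple(int(v) for v in u)
    for z,pts,col in((31,[(-130,-40.5),(130,-40.5),(130,40.5),(-130,40.5)],(0,0,255)),):
        cv2.polylines(c,[np.array([d((*q,z),0) for q in pts])],True,col,1)
    for q in[(-99,0,138),(-47,0,138)]:
        cv2.polylines(c,[np.array([d((q[0]+22.5*np.cos(t),22.5*np.sin(t),138),0) for t in np.linspace(0,6.28,40)])],True,(0,255,0),1)
    cv2.imwrite("pics/ov_%s.png"%n,c)
R=Rn.from_rotvec(get_obs()["orientation"]).as_matrix(); print(R, np.degrees(np.arctan2(R[1,0],R[0,0])))
im=A["top"][0]
c=im["color"][230:280,115:175,::-1]; 
cv2.imwrite("pics/b.png",np.hstack([cv2.resize(cv2.imread("pics/ov_top.png"),(380,589)),cv2.resize(c,(400,333),interpolation=2)[:589] if 0 else cv2.copyMakeBorder(cv2.resize(c,(400,333),interpolation=2),0,256,0,0,0)]))
E
```

```text
rack [('top', array([314.5, 200. ])), ('top', array([315. , 199.7])), ('side', array([310.7, 259.3])), ('side', array([311.4, 263.5]))]
(array([605.7, -74. ,  -0.4]), np.float64(2.2385254090605713))
seat [('top', array([317.1, 244.7])), ('side', array([274.5, 279.9]))]
(array([507. , -76.3,  -0.2]), np.float64(1.0824359922947906))
spare_mid [('top', array([147. , 251.6])), ('top', array([146.4, 250.7])), ('side', array([205.1, 170.5])), ('side', array([204.5, 172. ]))]
(array([495. , 271.6,  74. ]), np.float64(1.416048486242829))
can_a_mid [('top', array([319.3, 239.6])), ('top', array([321.9, 242.7])), ('side', array([276.3, 262.6])), ('side', array([271.5, 151.4])), ('side', array([273.1, 259.5]))]
[[ 0.3 -1.   0. ]
 [-1.  -0.3  0. ]
 [-0.  -0.  -1. ]] -75.23186782311886
```

View pics/b.png

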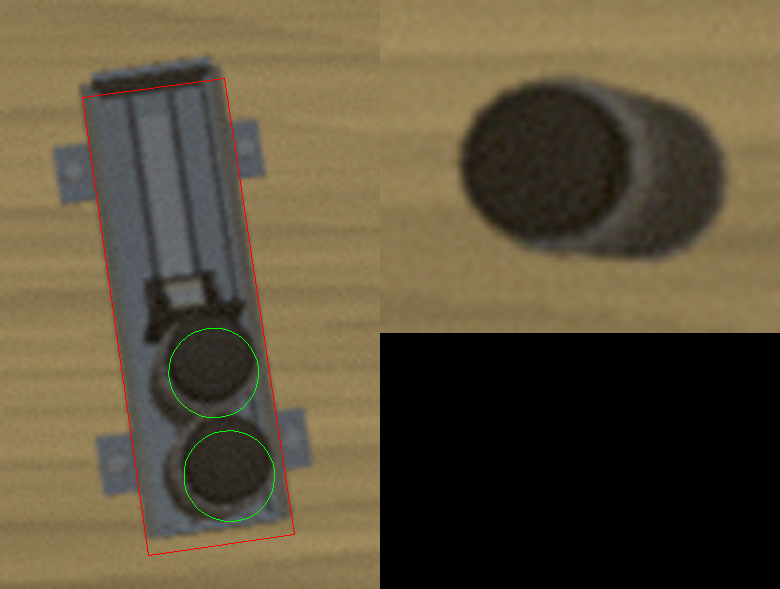

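View pics/ov_side.png

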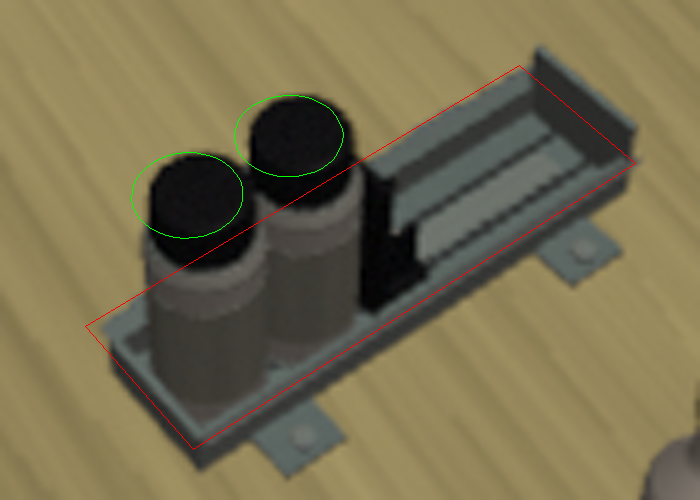

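The overlay shows the model rack about 5–10 mm too far forward and about 1° under in yaw. The spare's cap is centred at (139.4,253.7) in the top picture. I fit the pose to the caps and rim points.

```bash
python3 - <<'E'
from h import *
np.set_printoptions(precision=2,suppress=True)
t=get_image("top"); s=get_image("side")
T=lambda X,Y:np.array([265+X/3.8-.5,120+Y/3.8-.5]); S=lambda X,Y:np.array([235+X/5-.5,205+Y/5-.5])
# dark cap blobs
def blob(im,u,r=16):
    x,y=np.round(u).astype(int); g=im["color"][y-r:y+r,x-r:x+r].max(2); m=(g<62).astype(np.uint8)
    n,l,st,c=cv2.connectedComponentsWithStats(m); k=1+np.argmax(st[1:,4]); return c[k]+[x-r,y-r],st[k]
for u in(T(230,466),T(212,362),(139.4,253.7)): print("top",u,blob(t,u,13))
obs=[(t,T(230,466),(-99,0,138)),(t,T(212,362),(-47,0,138)),(s,S(203,195),(-99,0,138)),(s,S(301,137),(-47,0,138)),
(t,T(155,537),(-130,33,28)),(t,T(290,517),(-130,-40,28)),(s,S(205,447),(-130,-37,29)),(s,S(105,332),(-130,37,29))]
for name,sel in(("all",range(8)),("top",[0,1,4,5]),("side",[2,3,6,7]),("caps",[0,1,2,3])):
    f=lambda p:np.concatenate([proj(obs[i][0],W(p,obs[i][2]))-obs[i][1] for i in sel])
    r=least_squares(f,[600,-70,7]); print(name,r.x,W(r.x,(-99,0,6)),r.fun)
print("spare top",atz(t,(139.4,253.7),132), "side cap?")
x=s["color"][140:210,180:230,::-1]; cv2.imwrite("pics/c.png",np.hstack([cv2.resize(x,None,fx=8,fy=8,interpolation=2)]))
E
```

```text
top [325.03 242.13] (array([323.92, 240.63]), array([  0,   0,  25,  24, 452], dtype=int32))
top [320.29 214.76] (array([319.1 , 212.97]), array([  0,   0,  25,  25, 493], dtype=int32))
top (139.4, 253.7) (array([139.57, 254.07]), array([  2,   2,  24,  23, 454], dtype=int32))
all [604.55 -70.35   7.  ] [506.29 -82.41   6.  ] [-0.06 -0.86  0.58 -0.6  -0.22 -1.24  0.34 -1.42  1.88  1.14  0.91  1.6
 -0.56 -1.27 -0.23 -0.58]
top [605.18 -69.24   6.73] [506.86 -80.84   6.  ] [-0.9  -1.15 -0.13 -0.9   1.04  0.82  0.1   1.44]
side [603.36 -72.9    7.13] [505.13 -85.18   6.  ] [-0.05 -0.11  0.52 -0.39 -0.35 -0.08 -0.13  0.55]
caps [602.98 -69.71   8.07] [504.97 -83.61   6.  ] [ 0.6  -0.16  0.73  0.16 -0.5  -0.59 -0.2  -1.08]
spare top [488.66 269.53 132.  ] side cap?
```

View pics/c.png

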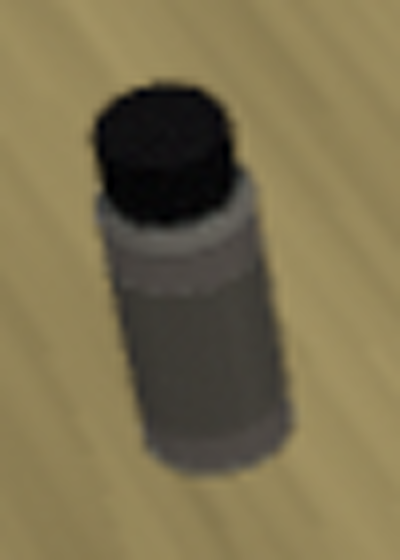

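move_arm(
  motion=[
    [30, 29, 0, 0, 0, -0.03, 87.8],
    [60, 58, 0, 0, 0, -0.06, 87.8],
    [90, 87, 0, 0, 0, -0.09, 87.8],
    [120, 116, 0, 0, 0, -0.12, 87.8],
    [150, 145, 0, 0, 0, -0.129, 87.8],
  ],
)

```text
t: 2.32
ee_pos: [310.1, -458.1, 222.8]
orientation: [2.357, -2.077, 0.0]
ft_force: [0.8, -1.0, -0.6]
width: 87.8
```

move_arm(
  motion=[
    [28, 30, 0, 0, 0, 0, 87.8],
    [56, 60, 0, 0, 0, 0, 87.8],
    [84, 90, 0, 0, 0, 0, 87.8],
    [112, 120, 0, 0, 0, 0, 87.8],
    [140, 150, 0, 0, 0, 0, 87.8],
  ],
)

```text
t: 2.73
ee_pos: [450.3, -307.9, 223.0]
orientation: [-2.36, 2.074, -0.001]
ft_force: [-0.0, -1.8, 0.3]
width: 87.8
```

move_arm(
  motion=[
    [6, 40, 0, 0, 0, 0, 87.8],
    [12, 80, 0, 0, 0, 0, 87.8],
    [18, 120, 0, 0, 0, 0, 87.8],
    [24, 160, 0, 0, 0, 0, 87.8],
    [30, 200, 0, 0, 0, 0, 87.8],
  ],
)

```text
t: 3.15
ee_pos: [479.2, -107.6, 222.9]
orientation: [-2.359, 2.074, -0.001]
ft_force: [0.5, -0.8, 0.9]
width: 87.6
```

move_arm(
  motion=[
    [2, 40, 0, 0, 0, 0, 87.8],
    [4, 80, 0, 0, 0, 0, 87.8],
    [6, 120, 0, 0, 0, 0, 87.8],
    [8, 160, 0, 0, 0, 0, 87.8],
    [10, 200, 0, 0, 0, 0, 87.8],
  ],
)

```text
t: 3.57
ee_pos: [489.0, 92.5, 223.0]
orientation: [-2.359, 2.074, -0.001]
ft_force: [1.3, -1.0, 0.3]
width: 88.0
```

```bash
python3 - <<'E'
from h import *
np.set_printoptions(precision=2,suppress=True)
s=get_image("side"); print(atz(s,(199.9,155.1),132),atz(s,(206.8,193),0))
o=get_obs(); R=Rn.from_rotvec(o["orientation"]).as_matrix(); print(o["t"],o["ee_pos"],o["ft_force"],o["qpos"],np.degrees(np.arctan2(R[1,0],R[0,0])),R[:,2])
E
```

```text
[486.7  269.23 132.  ] [485.63 270.86   0.  ]
3.6167 [489.56  98.13 223.21] [0.84 3.96 0.62] [0.17 0.24 1.9  0.   1.   1.61] -82.46806842592342 [ 0.  0. -1.]
```

move_arm(
  motion=[
    [0, 40, 0, 0, 0, 0, 87.8],
    [0, 80, 0, 0, 0, 0, 87.8],
    [0, 120, 0, 0, 0, 0, 87.8],
    [0, 160, 0, 0, 0, 0, 87.8],
    [-1, 178, 0, 0, 0, 0, 87.8],
  ],
)

```text
t: 4.03
ee_pos: [488.3, 272.6, 223.0]
orientation: [-2.36, 2.07, 0.0]
ft_force: [-0.2, 0.7, -0.0]
width: 87.9
```

move_arm(
  motion=[
    [0, 0, 0, 0, 0, 0, 87.8],
    [0, 0, 0, 0, 0, 0, 87.8],
  ],
)

```text
t: 4.2
ee_pos: [487.8, 269.1, 222.5]
orientation: [2.362, -2.071, 0.0]
ft_force: [-0.8, 0.3, -0.1]
width: 87.8
```

```bash
python3 - <<'E'
from h import *
t=get_image("top");o=get_obs();print(o["ee_pos"],o["ft_force"]);save(t,"over",(100,200,220,290),5)
E
```

```text
[487.8540063  268.10561191 222.43368386] [ 0.05782155 -0.03286682  0.43498032]
```

View pics/over.png

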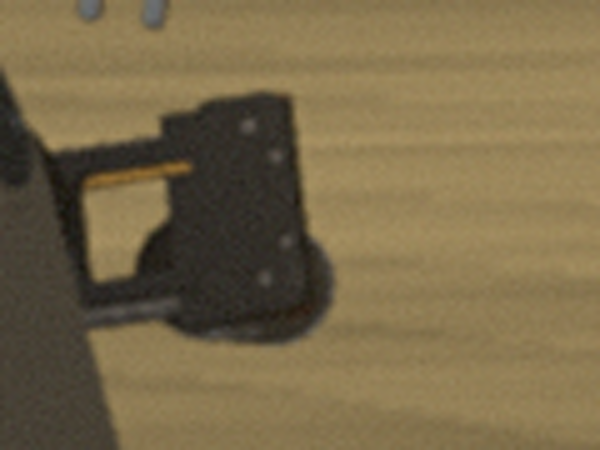

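The picture shows the gripper over the spare, hiding its cap (it should be at crop (197,268)). I go down to just above the cap and check from the side.

move_arm(
  motion=[
    [0, 1, -20, 0, 0, 0, 87.8],
    [0, 1.5, -40, 0, 0, 0, 87.8],
    [0, 1.5, -60, 0, 0, 0, 87.8],
    [0, 1.5, -72, 0, 0, 0, 87.8],
    [0, 1.5, -72, 0, 0, 0, 87.8],
  ],
)

```text
t: 4.67
ee_pos: [486.7, 267.8, 148.3]
orientation: [2.355, -2.073, -0.003]
ft_force: [0.5, -0.8, -0.2]
width: 87.8
```

```bash
python3 - <<'E'
from h import *
t=get_image("side");o=get_obs();print(o["ee_pos"],o["ft_force"])
R=Rn.from_rotvec(o["orientation"]).as_matrix(); e=o["ee_pos"]
print([proj(t,e+R@np.array([k,0,0])) for k in(-44,0,44)])
save(t,"side1",(140,80,280,220),4)
E
```

```text
[487.62023441 268.47396047 149.79360152] [-0.25335802 -0.38408153  0.72379901]
[array([190.67455076, 141.19931857]), array([199.24849036, 149.4823088 ]), array([208.23050468, 158.15952608])]
```

View pics/side1.png

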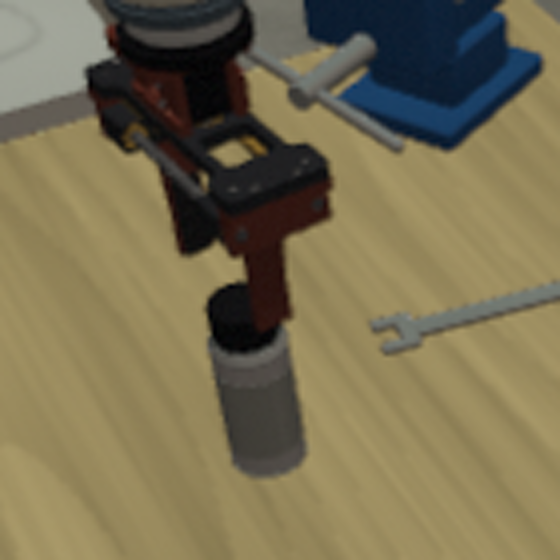

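The fingers straddle the can: near finger tip at about (270,325) in the crop, cap at (240,310). I go down and grip.

move_arm(
  motion=[
    [0, 0.5, -20, 0, 0, 0, 87.8],
    [0, 1, -42, 0, 0, 0, 87.8],
    [0, 1, -64, 0, 0, 0, 87.8],
    [0, 1, -84, 0, 0, 0, 87.8],
    [0, 1, -88, 0, 0, 0, 87.8],
  ],
)

```text
t: 5.13
ee_pos: [487.5, 270.0, 61.2]
orientation: [2.357, -2.073, -0.001]
ft_force: [0.1, 0.3, 0.1]
width: 87.5
```

move_arm(
  motion=[
    [0, 0, 0, 0, 0, 0, 60],
    [0, 0, 0, 0, 0, 0, 53],
    [0, 0, 0, 0, 0, 0, 46],
    [0, 0, 0, 0, 0, 0, 40],
    [0, 0, 0, 0, 0, 0, 40],
  ],
)

```text
t: 5.55
ee_pos: [488.9, 271.3, 63.9]
orientation: [-2.358, 2.073, -0.001]
ft_force: [0.4, -0.3, -0.9]
width: 57.9
```

move_arm(
  motion=[
    [0, 0, 0, 0, 0, 0, 40],
    [0, 0, 0, 0, 0, 0, 40],
    [0, 0, 0, 0, 0, 0, 40],
  ],
)

```text
t: 5.8
ee_pos: [488.7, 271.4, 63.4]
orientation: [-2.359, 2.073, -0.001]
ft_force: [-0.4, 0.7, 5.6]
width: 52.2
```

```bash
python3 -c "
from h import *
o=get_obs();print(o['t'],o['ee_pos'],o['ft_force'],o['width'])"
```

```text
5.8 [488.74458934 271.35166011  63.43616738] [-0.37689528  0.73617136  5.56492105] 52.200798146988575
```

move_arm(
  motion=[
    [0, 0, 10, 0, 0, 0, 40],
    [0, 0, 30, 0, 0, 0, 40],
    [0, 0, 55, 0, 0, 0, 40],
    [0, 0, 80, 0, 0, 0, 40],
    [0, 0, 95, 0, 0, 0, 40],
  ],
)

```text
t: 6.22
ee_pos: [488.7, 271.2, 160.3]
orientation: [-2.359, 2.073, -0.001]
ft_force: [0.6, 1.0, -1.2]
width: 51.6
```

move_arm(
  motion=[
    [-6, -25, 0, 0, 0, 0, 40],
    [-12, -60, 0, 0, 0, 0, 40],
    [-18, -95, 0, 0, 0, 0, 40],
    [-25, -130, 0, 0, 0, 0, 40],
    [-32, -165, 0, 0, 0, 0, 40],
  ],
)

```text
t: 6.63
ee_pos: [455.2, 104.6, 158.0]
orientation: [2.36, -2.073, -0.0]
ft_force: [0.7, -1.3, -1.3]
width: 51.9
```

move_arm(
  motion=[
    [-8, -35, 0, 0, 0, 0, 40],
    [-16, -70, 0, 0, 0, 0, 40],
    [-24, -105, 0, 0, 0, 0, 40],
    [-32, -140, 0, 0, 0, 0, 40],
    [-40, -175, 0, 0, 0, 0, 40],
  ],
)

```text
t: 7.05
ee_pos: [415.2, -70.5, 158.1]
orientation: [2.36, -2.073, 0.0]
ft_force: [0.4, -0.5, -0.8]
width: 51.8
```

move_arm(
  motion=[
    [0, -12, 0, 0, 0, 0, 40],
    [0, -24, 0, 0, 0, 0, 40],
    [0, -24, 0, 0, 0, 0, 40],
    [0, -24, 0, 0, 0, 0, 40],
  ],
)

```text
t: 7.38
ee_pos: [415.9, -93.3, 157.9]
orientation: [-2.358, 2.076, 0.0]
ft_force: [-0.2, -0.4, -2.3]
width: 51.8
```

```bash
python3 -c "
from h import *
o=get_obs();print(o['t'],o['ee_pos'],o['ft_force'],o['width'])
R=Rn.from_rotvec(o['orientation']).as_matrix(); print(np.degrees(np.arctan2(R[1,0],R[0,0])))
s=get_image('side'); t=get_image('top'); print(get_obs()['ee_pos'])
a=cv2.resize(s['color'][160:320,170:370,::-1],None,fx=3,fy=3,interpolation=2);b=cv2.resize(t['color'][200:320,270:370,::-1],None,fx=4,fy=4,interpolation=2)
cv2.imwrite('pics/pre.png',np.hstack([cv2.resize(a,(480,384)),cv2.resize(b,(320,384))]))"
```

```text
7.3833 [415.94406893 -93.33299988 157.92534516] [-0.19014986 -0.41490496 -2.31644127] 51.8275644933892
-82.71792623489308
[415.92840074 -92.47128512 157.73629205]
```

View pics/pre.png

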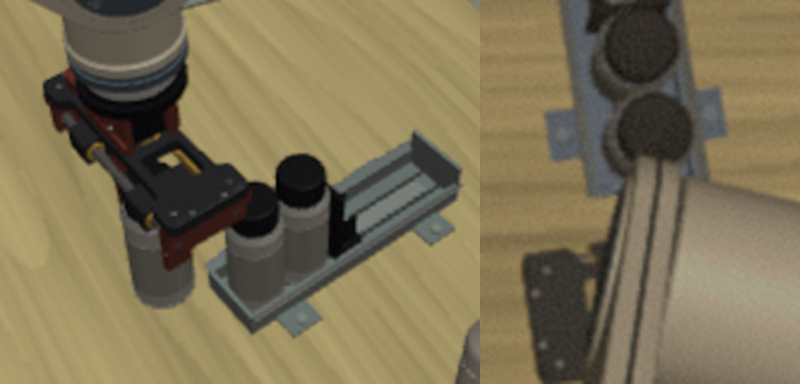

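```bash
python3 -c "
from h import *
s=get_image('side'); print(atz(s,(237.5,283.7),94.4), get_obs()['ee_pos'])"
```

```text
[ 406.76952974 -105.2637373    94.4       ] [415.9998112  -92.29275879 157.70505122]
```

move_arm(
  motion=[
    [0, -1, -15, 0, 0, 0, 40],
    [0, -2, -30, 0, 0, 0, 40],
    [0, -2, -46, 0, 0, 0, 40],
    [0, -2, -62, 0, 0, 0, 40],
    [0, -2, -62, 0, 0, 0, 40],
  ],
)

```text
t: 7.95
ee_pos: [414.5, -93.8, 93.6]
orientation: [2.36, -2.071, -0.006]
ft_force: [-0.7, 0.7, -1.1]
width: 51.7
```

move_arm(
  motion=[
    [5, 0.6, 0, 0, 0, 0, 40],
    [10, 1.3, 0, 0, 0, 0, 40],
    [15, 2, 0, 0, 0, 0, 40],
    [20, 2.6, 0, 0, 0, 0, 40],
    [25, 3.2, 0, 0, 0, 0, 40],
  ],
)

```text
t: 8.37
ee_pos: [442.4, -91.8, 96.4]
orientation: [-2.359, 2.073, -0.002]
ft_force: [-0.3, -0.6, -1.2]
width: 52.1
```

move_arm(
  motion=[
    [3, 0.4, 0, 0, 0, 0, 40],
    [6, 0.8, 0, 0, 0, 0, 40],
    [9, 1.2, 0, 0, 0, 0, 40],
    [12, 1.6, 0, 0, 0, 0, 40],
    [15, 2, 0, 0, 0, 0, 40],
  ],
)

```text
t: 8.78
ee_pos: [456.3, -89.8, 95.6]
orientation: [2.36, -2.074, -0.0]
ft_force: [-1.5, -0.6, -0.2]
width: 51.6
```

```bash
python3 -c "
from h import *
s=get_image('side'); o=get_obs(); print(o['ee_pos'],o['ft_force'],proj(s,o['ee_pos']+[0,0,-63.4]),proj(s,o['ee_pos']+[0,0,68]))
save(s,'contact',(205,195,335,295),6)"
```

```text
[456.26225552 -89.75755219  95.60039629] [-0.55514912 -0.32171443 -1.64710128] [257.73896987 285.34729144] [253.78602059 246.39583129]
```

View pics/contact.png

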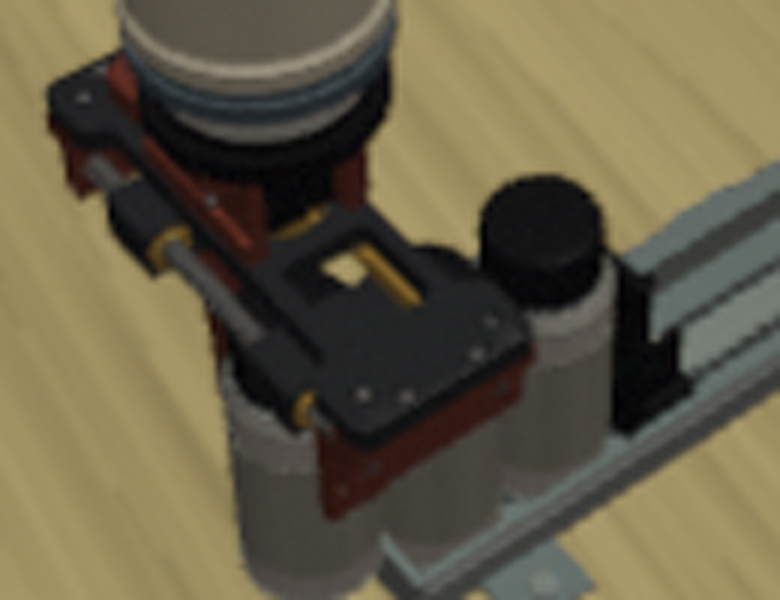

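The side picture shows the spare upright (left edge (228,400) to (255,585)) in front of can_a and the stop corner (385,545). I raise it slightly for margin over the stop, then push.

move_arm(
  motion=[
    [0, 0, 3, 0, 0, 0, 40],
    [2, 0.3, 3, 0, 0, 0, 40],
    [4, 0.5, 3, 0, 0, 0, 40],
    [6, 0.8, 3, 0, 0, 0, 40],
    [8, 1, 3, 0, 0, 0, 40],
  ],
)

```text
t: 9.25
ee_pos: [460.2, -88.4, 98.0]
orientation: [2.357, -2.071, -0.01]
ft_force: [-10.8, -1.6, 5.2]
width: 51.9
```

move_arm(
  motion=[
    [2, 0.3, 0, 0, 0, 0, 40],
    [4, 0.5, 0, 0, 0, 0, 40],
    [6, 0.8, 0, 0, 0, 0, 40],
    [8, 1, 0, 0, 0, 0, 40],
    [10, 1.3, 0, 0, 0, 0, 40],
  ],
)

```text
t: 9.67
ee_pos: [470.1, -87.1, 97.9]
orientation: [2.357, -2.071, -0.011]
ft_force: [-10.5, -0.8, 4.9]
width: 51.9
```

move_arm(
  motion=[
    [3, 0.4, 0, 0, 0, 0, 40],
    [6, 0.8, 0, 0, 0, 0, 40],
    [9, 1.2, 0, 0, 0, 0, 40],
    [12, 1.6, 0, 0, 0, 0, 40],
    [15, 2, 0, 0, 0, 0, 40],
  ],
)

```text
t: 10.08
ee_pos: [485.0, -85.2, 97.9]
orientation: [2.356, -2.07, -0.011]
ft_force: [-11.1, -2.0, 4.5]
width: 51.7
```

move_arm(
  motion=[
    [3, 0.4, 0, 0, 0, 0, 40],
    [6, 0.8, 0, 0, 0, 0, 40],
    [9, 1.2, 0, 0, 0, 0, 40],
    [12, 1.6, 0, 0, 0, 0, 40],
    [15, 2, 0, 0, 0, 0, 40],
  ],
)

```text
t: 10.5
ee_pos: [499.8, -83.2, 97.9]
orientation: [2.356, -2.07, -0.011]
ft_force: [-12.8, -0.9, 5.9]
width: 51.5
```

move_arm(
  motion=[
    [3, 0.4, 0, 0, 0, 0, 40],
    [6, 0.8, 0, 0, 0, 0, 40],
    [9, 1.2, 0, 0, 0, 0, 40],
    [12, 1.6, 0, 0, 0, 0, 40],
    [14, 1.8, 0, 0, 0, 0, 40],
  ],
)

```text
t: 10.92
ee_pos: [514.0, -81.4, 97.9]
orientation: [2.356, -2.07, -0.011]
ft_force: [-11.7, -1.9, 4.4]
width: 52.0
```

```bash
python3 -c "
from h import *
s=get_image('side'); t=get_image('top'); o=get_obs(); print(o['ee_pos'],o['ft_force'],o['width'],Rn.from_rotvec(o['orientation']).as_matrix()[:,2],proj(s,o['ee_pos']+[0,0,-63.4]))
a=cv2.resize(s['color'][190:310,220:340,::-1],(480,480),interpolation=2);b=cv2.resize(t['color'][130:270,270:350,::-1],(274,480),interpolation=2)
cv2.imwrite('pics/gap.png',np.hstack([a,b]))"
```

```text
[514.44867967 -81.4630284   97.90130147] [-9.9906145   0.01529932  3.25072608] 51.83243003707171 [-7.72781002e-03  7.83657104e-04 -9.99969833e-01] [279.25036516 270.77101919]
```

View pics/gap.png

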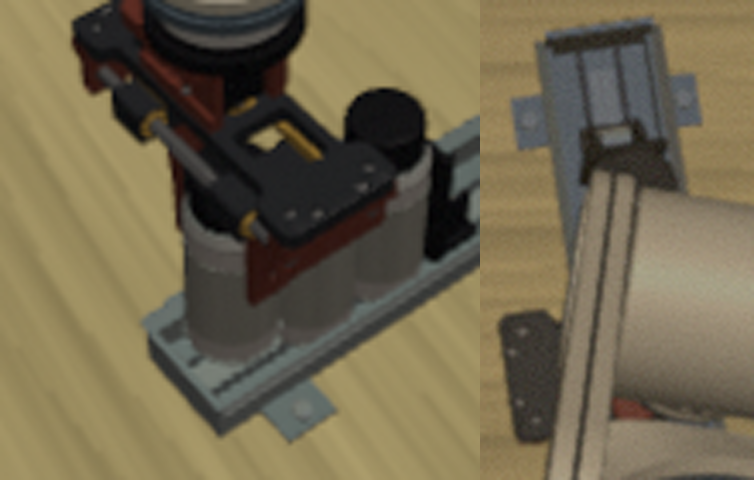

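The gap view shows all three cans upright in line, the spare above the floor behind the stop (base at about (235,335) in the crop) and the paddle pressed back. I lower slowly, watching the force.

move_arm(
  motion=[
    [1.5, 0.2, 0, 0, 0, 0, 40],
    [1.5, 0.2, -4, 0, 0, 0, 40],
    [1.5, 0.2, -8, 0, 0, 0, 40],
    [1.5, 0.2, -12, 0, 0, 0, 40],
    [1.5, 0.2, -12, 0, 0, 0, 40],
  ],
)

```text
t: 11.43
ee_pos: [515.9, -81.3, 85.4]
orientation: [2.357, -2.071, -0.009]
ft_force: [-8.9, -0.5, 0.3]
width: 51.7
```

move_arm(
  motion=[
    [0, 0, -3, 0, 0, 0, 40],
    [0, 0, -6, 0, 0, 0, 40],
    [0, 0, -9, 0, 0, 0, 40],
    [0, 0, -11, 0, 0, 0, 40],
    [0, 0, -11, 0, 0, 0, 40],
  ],
)

```text
t: 11.85
ee_pos: [515.9, -81.3, 74.6]
orientation: [2.357, -2.071, -0.01]
ft_force: [-8.0, -0.0, -0.0]
width: 51.4
```

move_arm(
  motion=[
    [0, 0, -1, 0, 0, 0, 40],
    [0, 0, -2, 0, 0, 0, 40],
    [0, 0, -3, 0, 0, 0, 40],
    [0, 0, -3.5, 0, 0, 0, 40],
    [0, 0, -3.5, 0, 0, 0, 40],
  ],
)

```text
t: 12.27
ee_pos: [515.9, -81.3, 71.4]
orientation: [2.357, -2.071, -0.009]
ft_force: [-9.1, -1.4, 2.2]
width: 51.6
```

move_arm(
  motion=[
    [0, 0, -0.5, 0, 0, 0, 40],
    [0, 0, -1, 0, 0, 0, 40],
    [0, 0, -1, 0, 0, 0, 40],
  ],
)

```text
t: 12.52
ee_pos: [515.9, -81.3, 70.5]
orientation: [2.357, -2.071, -0.009]
ft_force: [-9.2, -1.4, 3.2]
width: 51.9
```

move_arm(
  motion=[
    [0, 0, -0.5, 0, 0, 0, 40],
    [0, 0, -0.5, 0, 0, 0, 40],
    [0, 0, -0.5, 0, 0, 0, 40],
  ],
)

```text
t: 12.77
ee_pos: [516.0, -81.3, 70.0]
orientation: [2.357, -2.071, -0.009]
ft_force: [-9.3, -2.3, 2.1]
width: 51.8
```

move_arm(
  motion=[
    [0, 0, -0.5, 0, 0, 0, 40],
    [0, 0, -0.5, 0, 0, 0, 40],
    [0, 0, -0.5, 0, 0, 0, 40],
  ],
)

```text
t: 13.02
ee_pos: [515.9, -81.3, 69.5]
orientation: [2.357, -2.071, -0.009]
ft_force: [-10.0, -0.6, 3.2]
width: 52.0
```

move_arm(
  motion=[
    [0, 0, -0.5, 0, 0, 0, 40],
    [0, 0, -0.5, 0, 0, 0, 40],
    [0, 0, -0.5, 0, 0, 0, 40],
  ],
)

```text
t: 13.27
ee_pos: [516.0, -81.2, 69.4]
orientation: [2.357, -2.071, -0.009]
ft_force: [-11.4, -0.5, 8.3]
width: 51.6
```

move_arm(
  motion=[
    [0, 0, -0.5, 0, 0, 0, 40],
    [0, 0, -0.5, 0, 0, 0, 40],
    [0, 0, -0.5, 0, 0, 0, 40],
  ],
)

```text
t: 13.52
ee_pos: [516.2, -81.1, 69.3]
orientation: [2.357, -2.072, -0.009]
ft_force: [-10.5, 1.0, 12.4]
width: 51.4
```

The spare is on the floor (fz up to 12 N). I ease off and walk it back to the stop with the spring.

move_arm(
  motion=[
    [0, 0, 0.7, 0, 0, 0, 40],
    [-1, -0.1, 0.7, 0, 0, 0, 40],
    [-2, -0.3, 0.7, 0, 0, 0, 40],
    [-3, -0.4, 0.7, 0, 0, 0, 40],
    [-3, -0.4, 0.7, 0, 0, 0, 40],
  ],
)

```text
t: 13.93
ee_pos: [514.1, -81.7, 69.3]
orientation: [2.358, -2.072, -0.006]
ft_force: [-6.1, -1.5, 0.3]
width: 51.9
```

move_arm(
  motion=[
    [-0.7, -0.1, 0, 0, 0, 0, 40],
    [-1.5, -0.2, 0, 0, 0, 0, 40],
    [-1.5, -0.2, 0, 0, 0, 0, 40],
  ],
)

```text
t: 14.18
ee_pos: [512.7, -82.0, 69.4]
orientation: [2.358, -2.072, -0.006]
ft_force: [-7.1, -0.8, -0.1]
width: 51.8
```

move_arm(
  motion=[
    [-0.5, -0.1, 0, 0, 0, 0, 40],
    [-1, -0.1, 0, 0, 0, 0, 40],
    [-1, -0.1, 0, 0, 0, 0, 40],
  ],
)

```text
t: 14.43
ee_pos: [511.7, -82.1, 69.3]
orientation: [2.358, -2.072, -0.006]
ft_force: [-5.6, -1.7, -0.6]
width: 51.9
```

move_arm(
  motion=[
    [-0.5, -0.1, 0, 0, 0, 0, 40],
    [-1, -0.1, 0, 0, 0, 0, 40],
    [-1, -0.1, 0, 0, 0, 0, 40],
  ],
)

```text
t: 14.68
ee_pos: [510.8, -82.2, 69.3]
orientation: [2.358, -2.072, -0.006]
ft_force: [-5.2, -1.0, 0.6]
width: 51.2
```

move_arm(
  motion=[
    [-0.5, -0.1, 0, 0, 0, 0, 40],
    [-1, -0.1, 0, 0, 0, 0, 40],
    [-1, -0.1, 0, 0, 0, 0, 40],
  ],
)

```text
t: 14.93
ee_pos: [509.7, -82.3, 69.4]
orientation: [2.358, -2.072, -0.006]
ft_force: [-6.6, -1.0, 0.1]
width: 51.8
```

move_arm(
  motion=[
    [-0.5, -0.1, 0, 0, 0, 0, 40],
    [-1, -0.1, 0, 0, 0, 0, 40],
    [-1, -0.1, 0, 0, 0, 0, 40],
  ],
)

```text
t: 15.18
ee_pos: [508.7, -82.4, 69.4]
orientation: [2.358, -2.072, -0.006]
ft_force: [-6.2, -1.6, -1.2]
width: 51.9
```

move_arm(
  motion=[
    [-0.5, -0.1, 0, 0, 0, 0, 40],
    [-1, -0.1, 0, 0, 0, 0, 40],
    [-1, -0.1, 0, 0, 0, 0, 40],
  ],
)

```text
t: 15.43
ee_pos: [508.1, -82.5, 69.4]
orientation: [2.358, -2.072, -0.005]
ft_force: [-6.0, -1.4, -0.2]
width: 51.7
```

move_arm(
  motion=[
    [-0.5, -0.1, 0, 0, 0, 0, 40],
    [-1, -0.1, 0, 0, 0, 0, 40],
    [-1, -0.1, 0, 0, 0, 0, 40],
  ],
)

```text
t: 15.68
ee_pos: [508.1, -82.5, 69.4]
orientation: [2.359, -2.073, -0.003]
ft_force: [-4.1, 0.5, -5.0]
width: 52.1
```

move_arm(
  motion=[
    [-0.5, -0.1, 0, 0, 0, 0, 40],
    [-1, -0.1, 0, 0, 0, 0, 40],
    [-1, -0.1, 0, 0, 0, 0, 40],
  ],
)

```text
t: 15.93
ee_pos: [508.0, -82.7, 69.6]
orientation: [2.36, -2.074, -0.001]
ft_force: [-2.6, 0.3, -8.8]
width: 51.5
```

It is against the stop (the position holds at 508.1 while the force changes). I take back the excess and release.

move_arm(
  motion=[
    [1.5, 0.2, 0, 0, 0, 0, 40],
    [1.5, 0.2, 0, 0, 0, 0, 40],
    [1.5, 0.2, 0, 0, 0, 0, 40],
  ],
)

```text
t: 16.18
ee_pos: [508.5, -82.7, 69.8]
orientation: [2.359, -2.072, -0.003]
ft_force: [-6.2, -1.2, -1.9]
width: 51.6
```

move_arm(
  motion=[
    [0, 0, 0, 0, 0, 0, 54],
    [0, 0, 0, 0, 0, 0, 58],
    [0, 0, 0, 0, 0, 0, 66],
    [0, 0, 0, 0, 0, 0, 76],
    [0, 0, 0, 0, 0, 0, 84],
  ],
)

```text
t: 16.6
ee_pos: [510.6, -82.7, 70.3]
orientation: [-2.359, 2.073, -0.002]
ft_force: [0.5, -0.3, -0.3]
width: 74.5
```

move_arm(
  motion=[
    [0, 0, 0, 0, 0, 0, 86],
    [0, 0, 0, 0, 0, 0, 86],
    [0, 0, 0, 0, 0, 0, 86],
  ],
)

```text
t: 16.85
ee_pos: [509.7, -82.6, 69.9]
orientation: [-2.36, 2.074, -0.0]
ft_force: [-0.7, -0.9, -0.0]
width: 85.8
```

```bash
python3 -c "
from h import *
o=get_obs();print(o['t'],o['ee_pos'],o['ft_force'],o['width'])
s=get_image('side');save(s,'rel',(215,185,345,305),5)"
```

```text
16.85 [509.73928012 -82.6324988   69.91261359] [-0.65605381 -0.9001253  -0.04239989] 85.81701451805453
```

View pics/rel.png

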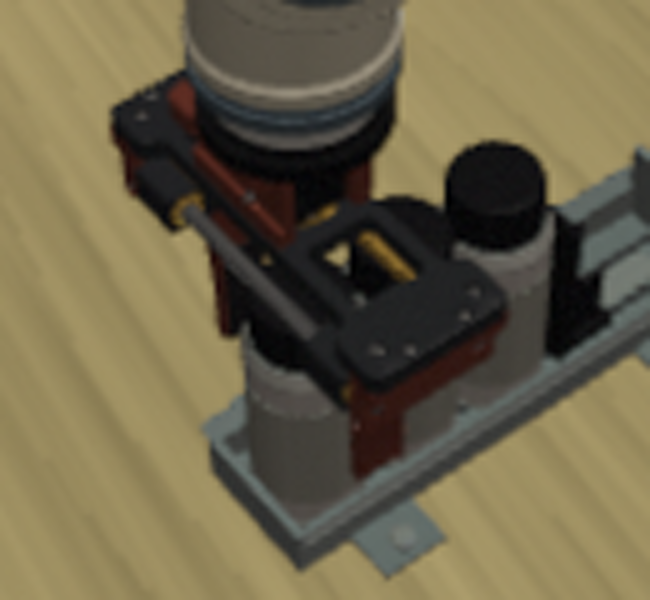

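The spare stands at the front of the row, base near (300,495), with the fingers open and clear. I go straight up and away.

move_arm(
  motion=[
    [0, 0, 10, 0, 0, 0, 86],
    [0, 0, 30, 0, 0, 0, 86],
    [0, 0, 55, 0, 0, 0, 86],
    [0, 0, 85, 0, 0, 0, 86],
    [0, 0, 120, 0, 0, 0, 86],
  ],
)

```text
t: 17.32
ee_pos: [508.6, -82.4, 190.8]
orientation: [2.359, -2.073, -0.003]
ft_force: [0.3, -0.1, 0.7]
width: 86.0
```

move_arm(
  motion=[
    [-5, 30, 20, 0, 0, 0, 86],
    [-10, 70, 30, 0, 0, 0, 86],
    [-15, 110, 30, 0, 0, 0, 86],
    [-20, 150, 30, 0, 0, 0, 86],
    [-30, 190, 30, 0, 0, 0, 86],
  ],
)

```text
t: 17.73
ee_pos: [479.9, 109.0, 221.3]
orientation: [-2.357, 2.074, -0.002]
ft_force: [0.3, 0.5, -0.5]
width: 86.2
```

move_arm(
  motion=[
    [0, 0, 0, 0, 0, 0, 86],
    [0, 0, 0, 0, 0, 0, 86],
    [0, 0, 0, 0, 0, 0, 86],
  ],
)

```text
t: 17.98
ee_pos: [479.7, 107.3, 220.3]
orientation: [-2.361, 2.072, -0.001]
ft_force: [-0.1, -0.7, -0.4]
width: 85.9
```

```bash
python3 -c "
from h import *
o=get_obs();print(o['t'],o['ee_pos'],o['ft_force'])
s=get_image('side');t=get_image('top')
a=cv2.resize(s['color'][170:400,220:420,::-1],(435,500),interpolation=2);b=cv2.resize(t['color'][120:290,270:390,::-1],(353,500),interpolation=2)
cv2.imwrite('pics/fin.png',np.hstack([a,b]))"
```

```text
17.9833 [479.67334562 107.2709361  220.33389081] [-0.07050592 -0.7468511  -0.35593307]
```

View pics/fin.png

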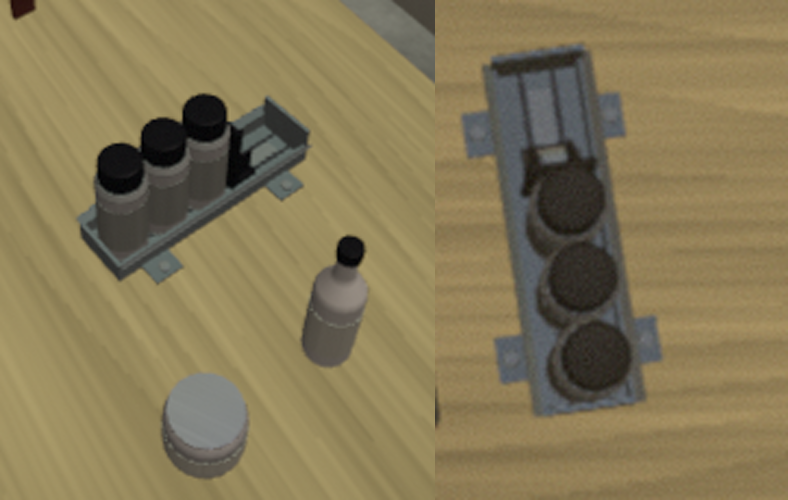

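Three cans stand upright in line, caps at (120,165), (163,140) and (204,115) in the side crop. The paddle is closed on the row, and the oil bottle and grease tin have not moved.

```bash
python3 -c "
from workcell import *
print(close_job())"
```

```text
the job is handed in; nothing more can be done
None
```

The spare is loaded at the front of the rack, and the job was handed in at about 18 s of the 45 s allowed.

- **How it was done:** I gripped the spare high on its body and used its side to press the row back, at about 11 N. I then lowered it into the gap until it touched the floor, where fz peaked at about 12 N. I walked it forward with the spring until it met the stop, released it and backed away.
- **Last checks:** Both final pictures show all three cans upright and in line, with the spare at the front and the paddle closed on the row. The oil bottle and grease tin were seen standing where they were. The wrench was outside the final crops, but the arm stayed well away from it. The force on the tool was near zero after release.
- **Disagreements:**
  - The two cameras differed by up to about 4 mm on the rack pose.
  - One rough pixel reading of the held can was about 15 mm off. I discounted it after a closer look and the contact forces.
  - While finding the stop I commanded about 2 mm too far, which pulled the wrist to about -9 N. I took that back before releasing.

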